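# Switch on the guarded desk power box

## Robot

A 6-joint arm with a two-finger parallel gripper is mounted at the origin on the work surface. World frame = base frame: x ahead of the robot, y to its left, z up, the work surface at z = 0. Lengths are in m, angles in degrees, forces in N, time in s.
With the tool pointing down it reaches from about 0.2 to 0.875 m from the base axis. Payload 3.4 kg.
Tool frame: the origin (TCP) lies midway between the tips of the shut fingers; the grasp point (between the pads) lies 19 mm behind it; z points along the fingers, y is the line along which they close (so a half turn about z gives the same grasp; the last joint's range is limited). The gripper opens to 94 mm and grips with 3 to 60 N. Pads are 16 mm wide; open, the fingers measure 119 mm over their backs; the gripper's body (75 mm by 177 mm) begins 78 mm behind the grasp point.
Start: joints at [-81.532, 15.808, 86.224, -0, 77.962, -6.933], TCP at [0.153, -0.554, 0.205] pointing down, gripper open.
Joint ranges: [-165.64, 165.64], [-43.16, 119.46], [12.63, 154.43], [-67.54, 247.53], [6.08, 155.33], [-154.97, 154.97]. Speed limits (degrees/s): [147.25, 147.25, 180, 180, 180, 180].

## Interface

Orientations are given as a 3x3 rotation matrix whose columns are the frame's x, y, z axes.
In Python, from cell import * gives the robot as it stands.
- The arm moves only by the tool servo_tool, never from a script. Its arguments are lists of equal length, an entry for each row: "translation": the shift along the tool's x, y, z as a fraction of full scale, a list of three; "rotation": the turn, a rotation vector about the tool's x, y, z as a fraction of full scale, a list of three; "hand": the gripper command: -1 is fully open, 1 is shut, values between are in proportion. A call has 1 to 12 rows; each row is the pose to reach, as a shift and turn from the pose commanded when the call began, along the tool's axes at that moment; what a row does not reach only later rows make up. Full scale, the value 1, is 0.1 m for a shift and 30 degrees for a turn. A row lasts 1/12 s, in which the tool goes at most 41.7 mm and 7.16 degrees, less where a joint would pass 70% of its speed; a pose out of reach is approached as far as the arm can. A call with a number of a shift or a turn outside -1 to 1 is refused whole. A call with a gripper value outside its range is refused whole. The fingers move at their own pace and stop on an object; "newtons" is the grip in N (left out, the last holds). Time passes only in rows, so rows that repeat a pose let the fingers close. It gives the time, the measured TCP pose, the force, the opening and the grip force at its end, in the units of the state.
- state(): the state, without advancing time (a new reading comes with each control period).
- read_camera(name): name is "scene" or "top" or "wrist"; returns the picture (480x640x3 uint8, red, green, blue); there is no depth.
- camera_info(name): a dict with "mtx" (3x3 intrinsics, pixels), "pose" (4x4, takes a point from camera to world coordinates); the wrist camera has in their place "tool_from_camera" (4x4, takes a point from camera to tool coordinates, whose origin is the TCP and whose axes are the flange's). Camera axes: x right, y down, z forward; pixel columns grow to the right and rows downward; lengths in m; the calibration is good to about 2 mm. A picture is of the moment at which its call begins: read the wrist's pose just before it. camera_info takes no time and is no camera call.
- close_job(): hands the job in; it is judged then, once.
The state is a dict: "t": time; "joint_pos": joint angles; "dq": joint speeds; "joint_torque": joint torques, N m; "tcp_pos": TCP position; "eef_rot": TCP orientation; "contact_force": force on the tool from outside, world axes, zero at the start; "wrist_torque": the same for the moment, N m; "width": finger opening in m; "grasp_force": force on a finger pad.
Only numpy, scipy, OpenCV 4.12 (cv2) and the standard library are available. Lean on these libraries where they do the work, as an engineer would, in place of code of your own. Each camera call takes 0.05 s, during which the arm holds its last target. There are 200 camera calls.

## Task

Switch on the white power box on the desk: with a fingertip under its front lip, lift the hinged black guard back until it stays open, flip the toggle beneath it over towards the hinge, then tip the guard forward past its balance so that it drops shut by itself over the toggle, with no finger on it. Be gentle, use the fingers only to touch and push: nothing is picked up, the box is not shoved or lifted, and the other things on the desk stay where they are.

Things in the scene. Friction and masses are not known exactly. Their poses are not given: they have to be found in the camera images.
- power_box: White desk power box, loose on four rubber feet, about 2.6 kg. Origin on the desk, straight below the toggle's pivot. Its x axis points from the front (lip side) to the back (hinge side), y to the left along its length, z up. The case spans x -42 to +78 mm, y -60 to +200 mm; its flat top is 62 mm above the desk. Guard and toggle are at its right end.
- box_end (a point): Centre of the power box's left end face. Between it and the guard lie two flush sockets (box y 77 and 127 mm) and a white plug-in charger (box x -7 to +43, y 160 to 194 mm) that stands 30 mm above the case's top.
- guard (a joint): Hinge angle of the black plastic guard (60 g), an upside-down box 66 mm wide: 0 shut on the case, 1.75 rad fully back at its stop. No spring: it balances at 1.1 to 1.2 rad; short of that it falls shut, beyond it falls back and stays. It may be pushed forward from behind. Bears 20 N at most. Shut, it spans box x -40 (front wall) to +34 mm, top 103 mm above the desk.
- guard_lip (a point): Middle of the lower front edge of the guard's finger lip. The lip is a ledge 50 mm wide and 4 mm thick that sticks out 16 mm forward of the guard's front wall, level with its top; shut, this point is at box x -56 mm, 99 mm above the desk, and overhangs the case's front by 14 mm with free space below. It lifts from underneath; a level push on its front edge binds.
- guard_hinge (a point): Middle of the guard's hinge axis, along the box's y, at box x +38 mm, 68 mm above the desk. Wide open, the guard stands behind it: the outside of its top is then an upright face leaning back, from box x 73 mm low down to 90 mm at the lip's end, 153 mm above the desk. As it swings, the lip rises to 168 mm at most.
- toggle (a joint): Steel bat toggle under the guard: 0 off (leaning 0.4 rad to the front, towards the lip), 0.8 rad on (leaning 0.4 rad back, towards the hinge). Pivot at box x 0, y 0, 66 mm above the desk. A snap spring holds it at either end; about 1 N at the tip moves it, and past the middle (0.4 rad) it snaps over by itself. Bears 20 N at most.
- toggle_tip (a point): Tip of the toggle, 33 mm from its pivot; the lever is 7 mm thick at the foot and 12 mm near the tip. Off, it is at box x -13 mm; on, at +13 mm; both 96 mm above the desk.
- mouse: Grey computer mouse, 105 x 60 x 36 mm, on the desk in front of the box; leave it alone. Origin at its underside.
- tape: Yellow roll of tape lying flat, 60 mm across, 19 mm high, to the right of the box; leave it alone. Origin at its underside.
- mug: White mug, 80 mm across and 90 mm high, behind and to the right of the guard; leave it alone. Origin at its underside.
- marker: Square marker pen lying flat behind the box, 127 x 16 x 16 mm; leave it alone. Origin at its underside.
- phone: Phone lying flat on the left, 150 x 73 x 9 mm; leave it alone. Origin at its underside.
- pen_cup: Terracotta pen cup on the left, 76 mm across and 100 mm high, pens reach 185 mm; leave it alone. Origin at its underside.
- jar: Jar with a lid on the left, 64 mm across, 80 mm high; leave it alone. Origin at its underside.

How it is judged (in metres and radians):
On the way, in this order (a step that is already met when the one before it is completed fails the run):
1. the guard is lifted back and stays open, the toggle still off (value of joint guard above 1.3 rad and value of joint toggle below 0.3 rad), for 0.2 s.
2. the toggle is flipped on while the guard is open (value of joint toggle above 0.65 rad and value of joint guard above 1.2 rad), for 0.2 s.
3. the guard drops by itself, no finger on it (value of joint guard between 0.08 and 0.95 rad and velocity of joint guard below -0.3 rad/s and contact force between the fingers and guard below 0.05 N), for 0.02 s.
At the end, for the whole second after the job is handed in: The toggle is on (over 0.65 of its 0.8 rad), the guard is shut over it (within 0.06 rad), having dropped there by itself, and the box stands level within 20 mm of where it was (value of joint guard below 0.06 rad and value of joint toggle above 0.65 rad and distance of power_box from where it was at the start of the episode below 0.02 m and angle between power_box's own z axis and vertical below 0.05 rad and linear speed of power_box below 0.01 m/s); the robot touches nothing.
It fails at once if the power box is shoved more than 20 mm (35 mm at its left end), tipped or lifted (distance of power_box from where it was at the start of the episode above 0.02 m or distance of box_end from where it was at the start of the episode above 0.035 m or angle between power_box's own z axis and vertical above 0.08 rad or height (world z) of power_box above 0.008 m).
It fails at once if the guard or the toggle is pushed or squeezed with more than 20 N (contact force between the fingers and guard above 20 N or contact force between the fingers and toggle above 20 N).
It fails at once if one of the other things on the desk is picked up, or moved more than 25 mm (distance of any of mouse, tape, mug, marker, phone, pen_cup, jar from where it was at the start of the episode above 0.025 m).
It also fails if it takes over 56 s, if anything falls off the work surface, if the arm or the gripper's body presses on something with over 40 N, if the wrist force passes 120 N, or if a joint passes its speed limit or range.

## Working session

There is one attempt and no reset: what is moved stays moved. The work goes in short steps, Python scripts to look and compute and a tool call to move; the robot and the scene stay as the last step left them, time stands still between calls to the robot, and variables do not carry over. Pictures are saved under pics/ and viewed, at most 10 in all, crops included, and the job is handed in when it is done.

Besides the shell and the picture viewer there is one more tool, called after ">>>" in YAML: its name, and indented under it one key for each argument. servo_tool: Moves the arm, as the interface text tells. Shift numbers are shares of 0.1 m and turn numbers shares of 30 degrees, none past 1 either way. Its arguments: {"type":"object","properties":{"translation":{"type":"array","items":{"type":"array","items":{"type":"number","minimum":-1,"maximum":1}}},"rotation":{"type":"array","items":{"type":"array","items":{"type":"number","minimum":-1,"maximum":1}}},"hand":{"type":"array","items":{"type":"number"}},"newtons":{"type":"number"}},"required":["translation","rotation","hand"]}

```bash
mkdir -p pics; ls
python3 - <<'E'
from cell import *
import cv2
for n in ("scene","top"):
    cv2.imwrite(f"pics/{n}.png",read_camera(n)[:,:,::-1]); i=camera_info(n); print(n,i["mtx"].tolist(),i["pose"].round(4).tolist())
print(camera_info("wrist"))
s=state();print(s["t"],s["tcp_pos"],s["eef_rot"],s["contact_force"])
E
```

```text
pics
scene [[459.0590626661254, 0.0, 309.56042388831804], [0.0, 459.0590626661254, 240.36090417858256], [0.0, 0.0, 1.0]] [[0.7428, 0.5779, -0.3382, 0.8845], [0.6694, -0.6308, 0.3924, -0.2325], [0.0135, -0.5179, -0.8554, 0.8813], [0.0, 0.0, 0.0, 1.0]]
top [[552.9026994909359, 0.0, 318.5026148767215], [0.0, 552.9026994909359, 230.90700242401556], [0.0, 0.0, 1.0]] [[-0.0175, -0.9959, 0.0886, 0.4594], [-0.9998, 0.0178, 0.0024, 0.1407], [-0.004, -0.0885, -0.9961, 1.1484], [0.0, 0.0, 0.0, 1.0]]
{'mtx': array([[390.32847181,   0.        , 322.77550513],
       [  0.        , 390.32847181, 238.50556221],
       [  0.        ,   0.        ,   1.        ]]), 'tool_from_camera': array([[-1.34864311e-04, -9.73468572e-01, -2.28820720e-01,
         6.61621996e-02],
       [ 9.99998961e-01, -4.59641913e-04,  1.36605979e-03,
         2.33575731e-04],
       [-1.43499187e-03, -2.28820298e-01,  9.73467623e-01,
        -1.80589623e-01],
       [ 0.00000000e+00,  0.00000000e+00,  0.00000000e+00,
         1.00000000e+00]])}
0.1 [ 0.15260776 -0.55385429  0.20472215] [[ 9.64096779e-01  2.65550997e-01 -2.62625599e-04]
 [ 2.65551075e-01 -9.64095510e-01  1.57312256e-03]
 [ 1.64548104e-04 -1.58638291e-03 -9.99998728e-01]] [ 1.21431894  0.75293603 -0.64419339]
```

View pics/top.png

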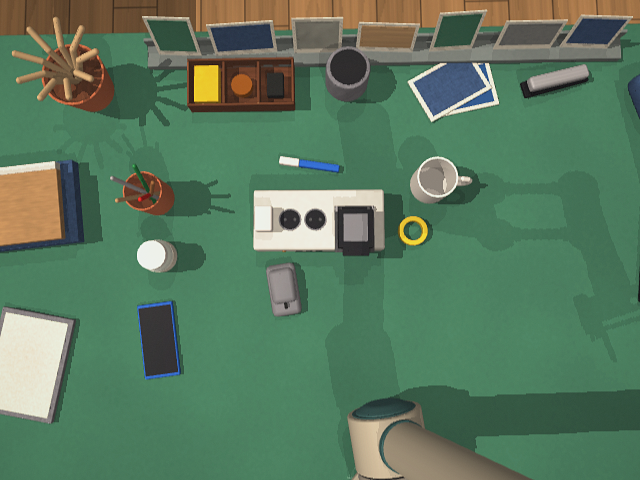

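View pics/scene.png

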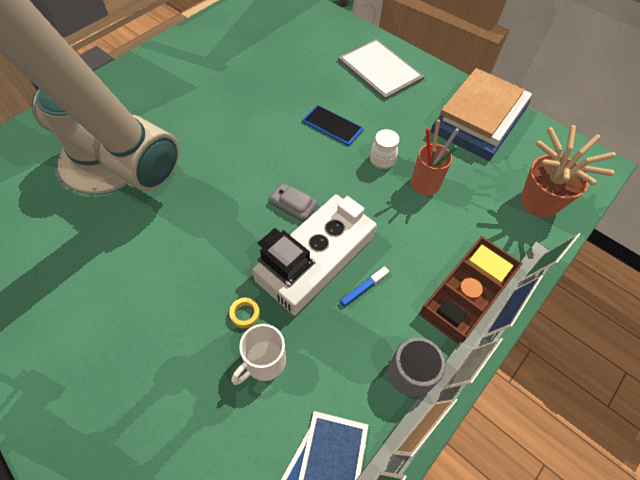

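The top view shows the box at columns 254–384, rows 190–250. Its guard is at the right end with the lip toward the robot (355,250). The mouse is at (284,290), the mug at (435,180) and the tape at (413,230). I'll fit the corners from a zoomed crop.

Run:
```python
import cv2
im=cv2.imread("pics/top.png")[175:275,240:400]
cv2.imwrite("pics/crop.png",cv2.resize(im,None,fx=5,fy=5,interpolation=cv2.INTER_CUBIC))
```

```text
(no output)
```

View pics/crop.png

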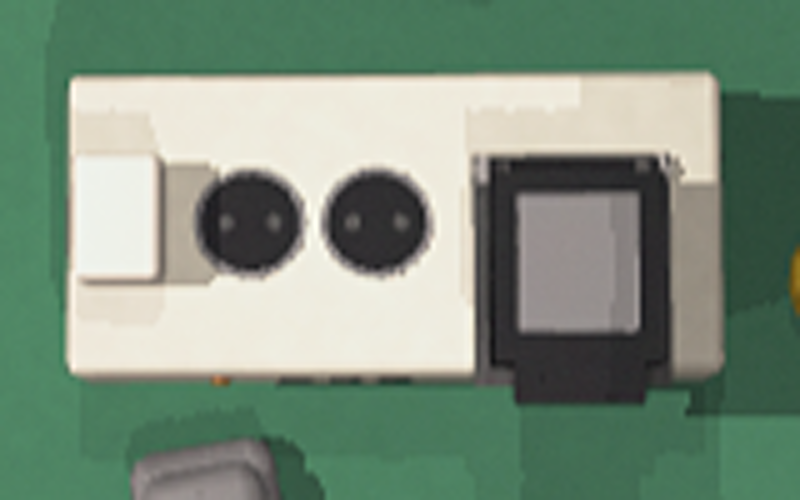

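The crop shows the case-top corners at about (70,75), (718,73), (722,375) and (69,375) in crop pixels. The sockets are at (250,222) and (377,221), and the lip's front edge runs (516,403)–(645,403).

```bash
cat > h.py <<'E'
from cell import *
import numpy as np, cv2
def ray(n,uv,z):
    i=camera_info(n);K=i["mtx"];P=i["pose"]
    d=P[:3,:3]@np.linalg.solve(K,[uv[0],uv[1],1]);return P[:3,3]+d*(z-P[2,3])/d[2]
E
python3 - <<'E'
from h import *
c=lambda u,v:(240+(u-2)/5,175+(v-2)/5)
px=[(70,75),(718,73),(721,375),(69,375),(250,222),(377,221),(516,403),(645,403)]
z=[.062]*6+[.1]*2
bx=np.array([(78,200),(78,-60),(-42,-60),(-42,200),(0,127),(0,77),(-56,25),(-56,-25)])/1000
w=np.array([ray("top",c(*p),zz)[:2] for p,zz in zip(px,z)]);print(w.round(4))
# rigid fit
b0,w0=bx.mean(0),w.mean(0);U,S,V=np.linalg.svd((bx-b0).T@(w-w0));R=(U@V).T;t=w0-R@b0
print("yaw",np.degrees(np.arctan2(R[1,0],R[0,0])),"t",t);print(((bx@R.T+t)-w).round(4))
c0=[("mouse",(284,288),.03),("tape",(413,231),.0),("mug",(435,180),.05),("marker",(310,164),.01)]
for n,p,zz in c0: print(n,ray("top",p,zz))
E
```

```text
[[0.6407 0.2709]
 [0.6368 0.0135]
 [0.5168 0.0157]
 [0.5214 0.2721]
 [0.5807 0.2001]
 [0.5802 0.1499]
 [0.5056 0.0981]
 [0.5047 0.0492]]
yaw -1.6697494837645448 t [0.56409191 0.07307278]
[[ 0.0072 -0.0002]
 [ 0.0035 -0.0027]
 [ 0.0035 -0.0014]
 [ 0.0066  0.0021]
 [-0.0129 -0.0001]
 [-0.0138  0.0001]
 [ 0.0033  0.0016]
 [ 0.0027  0.0005]]
mouse [0.44475132 0.21493808 0.03      ]
tape [ 0.55781904 -0.05331629  0.        ]
mug [ 0.65556999 -0.09238711  0.05      ]
marker [0.7012995  0.15884191 0.01      ]
```

>>> servo_tool:
  translation:
    - [0.2,-0.25,0]
    - [0.4,-0.5,0]
    - [0.62,-0.76,0]
    - [0.62,-0.76,0]
  rotation:
    - [0,0,0.2]
    - [0,0,0.4]
    - [0,0,0.547]
    - [0,0,0.547]
  hand: [1,1,1,1]
  newtons: 10

```text
t: 0.43
tcp_pos: [0.1938, -0.4584, 0.2051]
eef_rot: [[1.0, -0.017, 0.001], [-0.017, -1.0, 0.006], [0.001, -0.006, -1.0]]
contact_force: [-0.7, 0.1, -0.3]
width: 0.0709
grasp_force: 0.0
```

>>> servo_tool:
  translation:
    - [0.12,-0.33,0]
    - [0.25,-0.67,0]
    - [0.38,-1,0]
    - [0.38,-1,0]
  rotation:
    - [0,0,0]
    - [0,0,0]
    - [0,0,0]
    - [0,0,0]
  hand: [1,1,1,1]

```text
t: 0.77
tcp_pos: [0.2329, -0.3594, 0.2052]
eef_rot: [[1.0, -0.014, 0.0], [-0.014, -1.0, 0.005], [0.0, -0.005, -1.0]]
contact_force: [0.5, -0.1, -0.1]
width: 0.0442
grasp_force: 0.0
```

>>> servo_tool:
  translation:
    - [0.17,-0.33,0]
    - [0.33,-0.67,0]
    - [0.5,-1,0]
  rotation:
    - [0,0,0]
    - [0,0,0]
    - [0,0,0]
  hand: [1,1,1]

```text
t: 1.02
tcp_pos: [0.284, -0.2659, 0.2054]
eef_rot: [[1.0, -0.019, -0.0], [-0.019, -1.0, -0.0], [-0.0, 0.0, -1.0]]
contact_force: [0.2, -0.1, -0.3]
width: 0.0242
grasp_force: 0.0
```

>>> servo_tool:
  translation:
    - [0.17,-0.33,0]
    - [0.33,-0.67,0]
    - [0.5,-1,0]
  rotation:
    - [0,0,0]
    - [0,0,0]
    - [0,0,0]
  hand: [1,1,1]

```text
t: 1.27
tcp_pos: [0.3361, -0.1664, 0.2055]
eef_rot: [[1.0, -0.018, 0.0], [-0.018, -1.0, -0.001], [0.0, 0.001, -1.0]]
contact_force: [2.6, -0.5, -0.3]
width: 0.0042
grasp_force: 0.0
```

>>> servo_tool:
  translation:
    - [0.17,-0.33,0]
    - [0.33,-0.67,0]
    - [0.5,-1,0]
  rotation:
    - [0,0,0]
    - [0,0,0]
    - [0,0,0]
  hand: [1,1,1]

```text
t: 1.52
tcp_pos: [0.3882, -0.067, 0.2056]
eef_rot: [[1.0, -0.017, 0.001], [-0.017, -1.0, -0.001], [0.001, 0.001, -1.0]]
contact_force: [1.2, 0.2, 0.8]
width: 0.0004
grasp_force: 0.0
```

>>> servo_tool:
  translation:
    - [0.1,-0.33,0]
    - [0.2,-0.67,0]
    - [0.3,-1,0]
    - [0.3,-1,0]
  rotation:
    - [0,0,0]
    - [0,0,0]
    - [0,0,0]
    - [0,0,0]
  hand: [1,1,1,1]

```text
t: 1.85
tcp_pos: [0.4212, 0.0361, 0.2054]
eef_rot: [[1.0, -0.011, 0.002], [-0.011, -1.0, 0.003], [0.002, -0.003, -1.0]]
contact_force: [-0.1, -0.4, 0.6]
width: 0.0004
grasp_force: 0.0
```

>>> servo_tool:
  translation:
    - [0.1,-0.3,0]
    - [0.1,-0.3,0]
    - [0.1,-0.3,0]
    - [0.1,-0.3,0]
    - [0.1,-0.3,0]
    - [0.1,-0.3,0]
  rotation:
    - [0,-0.2,0]
    - [0,-0.4,0]
    - [0,-0.6,0]
    - [0,-0.8,0]
    - [0,-1,0]
    - [0,-1,0]
  hand: [1,1,1,1,1,1]

```text
t: 2.35
tcp_pos: [0.4329, 0.0599, 0.2009]
eef_rot: [[0.863, -0.018, -0.506], [-0.016, -1.0, 0.009], [-0.506, 0.0, -0.863]]
contact_force: [0.8, -0.8, -1.4]
width: 0.0002
grasp_force: 0.0
```

Run:
```python
from cell import *
s=state();print(s["t"],s["joint_pos"],s["tcp_pos"],s["eef_rot"])
```

```text
2.35 [-1.18975495e+00  2.27477153e+01  8.41054324e+01 -8.11129578e-02
  1.03531678e+02  8.98598692e+01] [0.43289515 0.05988718 0.20090739] [[ 8.62502072e-01 -1.82438786e-02 -5.05724566e-01]
 [-1.57976031e-02 -9.99833560e-01  9.12626566e-03]
 [-5.05806892e-01  1.17812920e-04 -8.62646726e-01]]
```

>>> servo_tool:
  translation:
    - [0,-0.15,0]
    - [0,-0.15,0]
    - [0,-0.15,0]
    - [0,-0.15,0]
    - [0,-0.15,0]
    - [0,-0.15,0]
  rotation:
    - [0,0.2,0]
    - [0,0.4,0]
    - [0,0.6,0]
    - [0,0.8,0]
    - [0,1,0]
    - [0,1,0]
  hand: [1,1,1,1,1,1]

```text
t: 2.85
tcp_pos: [0.4244, 0.0758, 0.2067]
eef_rot: [[1.0, -0.017, 0.004], [-0.017, -1.0, -0.0], [0.004, 0.0, -1.0]]
contact_force: [0.0, 0.3, -0.7]
width: 0.0002
grasp_force: 0.0
```

>>> servo_tool:
  translation:
    - [0,0,0]
    - [0,0,0]
    - [0,0,0]
    - [0,0,0]
    - [0,0,0]
    - [0,0,0]
  rotation:
    - [0,0.2,0]
    - [0,0.4,0]
    - [0,0.6,0]
    - [0,0.8,0]
    - [0,1,0]
    - [0,1,0]
  hand: [1,1,1,1,1,1]

```text
t: 3.35
tcp_pos: [0.4223, 0.0757, 0.2006]
eef_rot: [[0.87, -0.017, 0.493], [-0.014, -1.0, -0.01], [0.493, 0.001, -0.87]]
contact_force: [-1.6, -0.4, -0.9]
width: 0.0008
grasp_force: 0.0
```

>>> servo_tool:
  translation:
    - [0,0,0]
    - [0,0,0]
    - [0,0,0]
    - [0,0,0]
  rotation:
    - [0,0.2,0]
    - [0,0.4,0]
    - [0,0.5,0]
    - [0,0.5,0]
  hand: [1,1,1,1]

```text
t: 3.68
tcp_pos: [0.4277, 0.0755, 0.2029]
eef_rot: [[0.711, -0.018, 0.703], [-0.011, -1.0, -0.014], [0.703, 0.002, -0.711]]
contact_force: [-1.1, -0.0, -0.4]
width: 0.0011
grasp_force: 0.0
```

Run:
```python
from h import *
s=state();print(s["t"],np.round(s["joint_pos"],2),s["tcp_pos"],s["eef_rot"])
cv2.imwrite("pics/w1.png",read_camera("wrist")[:,:,::-1])
```

```text
3.6833 [  4.27 -16.36 135.96 -13.71  16.3  106.85] [0.42768433 0.07548783 0.20285426] [[ 0.71115813 -0.01786741  0.702805  ]
 [-0.01105817 -0.99983761 -0.01422927]
 [ 0.70294511  0.00234753 -0.71124023]]
```

View pics/w1.png

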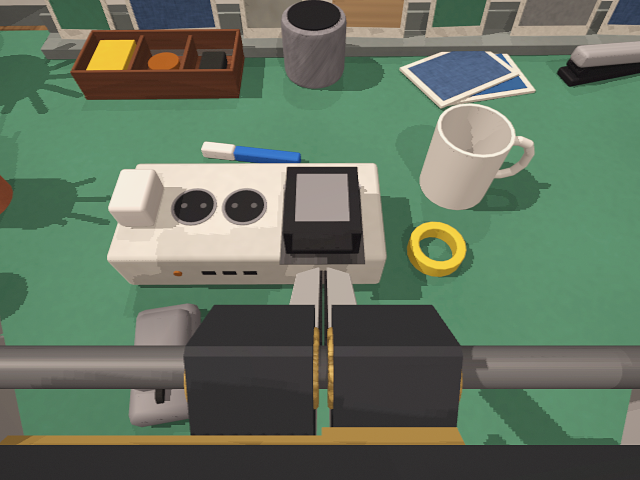

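The wrist view shows the guard at (322,210), straight ahead of the shut fingertips (322,270). I'll check the pose by overlaying predicted points on a zoom.

```bash
cat >> h.py <<'E'
O=np.array([.560,.073,0]);ya=np.radians(-1.0)
RB=np.array([[np.cos(ya),-np.sin(ya),0],[np.sin(ya),np.cos(ya),0],[0,0,1]])
B=lambda p:O+RB@(np.array(p)/1000.)
def box(s):
    return RB.T@(np.array(s["tcp_pos"])-O)*1000
E
python3 - <<'E'
from h import *
s=state();i=camera_info("wrist");T=np.eye(4);T[:3,:3]=s["eef_rot"];T[:3,3]=s["tcp_pos"];M=np.linalg.inv(T@i["tool_from_camera"])
im=cv2.imread("pics/w1.png")[140:310,220:400];k=4
im=cv2.resize(im,None,fx=k,fy=k,interpolation=cv2.INTER_CUBIC)
pts=[(-56,25,99),(-56,-25,99),(-56,25,103),(-56,-25,103),(-42,-60,62),(-42,77,62),(34,33,103),(34,-33,103),(78,-60,62)]
for p in pts:
    c=M@np.r_[B(p),1];u=i["mtx"]@c[:3];u=u[:2]/u[2];print(p,u.round(1))
    cv2.circle(im,(int((u[0]-220+.5)*k),int((u[1]-140+.5)*k)),4,(0,0,255),1)
cv2.imwrite("pics/w1c.png",im);print(box(s))
E
```

```text
(-56, 25, 99) [291.8 258.6]
(-56, -25, 99) [352.9 258.7]
(-56, 25, 103) [291.4 256.2]
(-56, -25, 103) [353.2 256.3]
(-42, -60, 62) [387.6 264.7]
(-42, 77, 62) [238.3 264.5]
(34, 33, 103) [286.9 171.5]
(34, -33, 103) [357.8 171.6]
(78, -60, 62) [377.8 166.1]
[-130.15137855    0.4108639   204.88266339]
```

View pics/w1c.png

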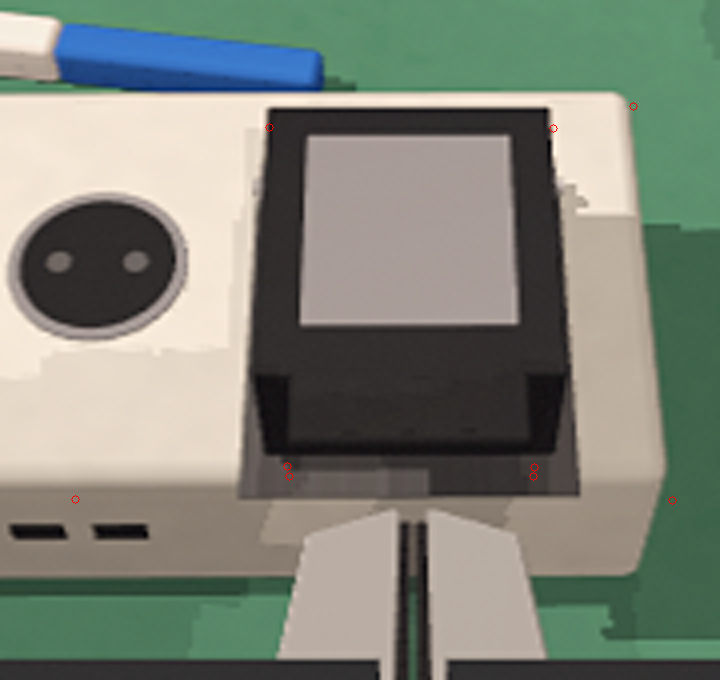

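The predicted points sit about 4 px low, but the picture was taken while the arm was still settling. I'll repeat it with matched state and image.

Run:
```python
from h import *
s=state();raw=read_camera("wrist")[:,:,::-1];i=camera_info("wrist");T=np.eye(4);T[:3,:3]=s["eef_rot"];T[:3,3]=s["tcp_pos"];M=np.linalg.inv(T@i["tool_from_camera"])
im=raw[140:310,220:400];k=4
im=cv2.resize(im,None,fx=k,fy=k,interpolation=cv2.INTER_CUBIC)
pts=[(-56,25,99),(-56,-25,99),(-56,25,103),(-56,-25,103),(-42,-60,62),(-42,77,62),(34,33,103),(34,-33,103),(78,-60,62),(-40,33,103),(-40,-33,103),(-40,33,66),(-40,-33,66)]
for p in pts:
    c=M@np.r_[B(p),1];u=i["mtx"]@c[:3];u=u[:2]/u[2]
    cv2.circle(im,(int((u[0]-220+.5)*k),int((u[1]-140+.5)*k)),4,(0,0,255),1)
cv2.imwrite("pics/w2c.png",im);print(box(s),state()["tcp_pos"]-s["tcp_pos"])
```

```text
[-130.15137855    0.4108639   204.88266339] [0.00173728 0.00021457 0.00169942]
```

View pics/w2c.png

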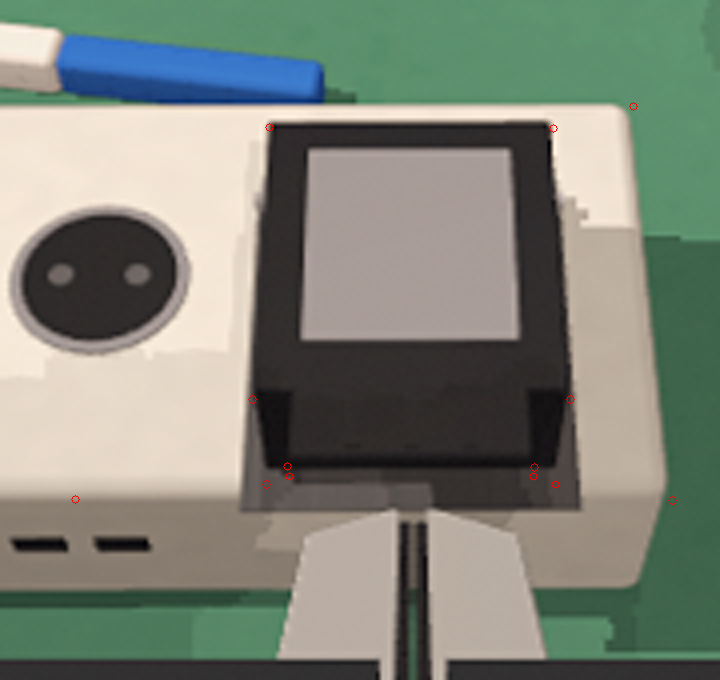

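The overlay now agrees within about 2 mm, with the guard top corners at (269,125) and (551,125). Next I move to the pre-insert pose.

>>> servo_tool:
  translation:
    - [-0.1,0,0.25]
    - [-0.2,0,0.5]
    - [-0.3,0,0.75]
    - [-0.35,0,0.96]
    - [-0.35,0,0.96]
    - [-0.35,0,0.96]
    - [-0.35,0,0.96]
  rotation:
    - [0,0,0]
    - [0,0,0]
    - [0,0,0]
    - [0,0,0]
    - [0,0,0]
    - [0,0,0]
    - [0,0,0]
  hand: [1,1,1,1,1,1,1]

```text
t: 4.37
tcp_pos: [0.4759, 0.0517, 0.1436]
eef_rot: [[0.729, 0.008, 0.684], [0.076, -0.995, -0.07], [0.68, 0.103, -0.726]]
contact_force: [-0.4, -1.1, 0.0]
width: -0.0001
grasp_force: 0.0
```

```bash
cat >> h.py <<'E'
def plan(ths,aa,ss,T0,R0,gap=0):
    """tool-frame shifts/turns (fractions) for finger pose at guard angles ths (deg), down tilt aa, insertion ss (mm)"""
    H=np.array([38,68.]);E0=np.array([-56,99.])-H;out=[]
    for th,a,s in zip(np.radians(ths),np.radians(aa),ss):
        c,sn=np.cos(th),np.sin(th);E=H+np.array([c*E0[0]+sn*E0[1],-sn*E0[0]+c*E0[1]])
        d=np.array([np.cos(a),-np.sin(a)]);u=np.array([np.sin(a),np.cos(a)])
        C=E+s*d if th<=a else E-s*np.array([-c,sn])
        t=C-(8+gap)*u;p=B([t[0],0,t[1]])
        R=RB@np.array([[u[0],0,d[0]],[0,-1,0],[u[1],0,d[1]]])
        sh=R0.T@(p-T0)/.1;r=cv2.Rodrigues(R0.T@R)[0].ravel()/np.radians(30)
        out.append((sh.round(2).tolist(),r.round(2).tolist(),t.round(1).tolist()))
    return out
E
python3 - <<'E'
from h import *
s=state();print(s["t"],np.round(s["joint_pos"],1),box(s),s["eef_rot"].round(3).tolist(),s["contact_force"])
for o in plan([0],[45],[10],s["tcp_pos"],s["eef_rot"],4): print(o)
E
```

```text
4.3667 [  2.6  -4.2 138.6 -67.3   6.3 154.7] [-83.75845852 -22.80091884 143.55729204] [[0.729, 0.008, 0.684], [0.076, -0.995, -0.07], [0.68, 0.103, -0.726]] [-0.41089666 -1.09529495  0.03047439]
([-0.2, -0.28, 0.6], [0.11, 0.06, 0.17], [-57.4, 83.4])
```

Run:
```python
from h import *
s=state();print(s["t"],box(s))
for a in (60,65): print(plan([0],[a],[-35],s["tcp_pos"],s["eef_rot"],10))
```

```text
4.3667 [-83.75845852 -22.80091884 143.55729204]
[([-0.18, -0.25, 0.12], [0.13, -0.44, 0.16], [-89.1, 120.3])]
[([-0.14, -0.25, 0.11], [0.14, -0.61, 0.15], [-87.1, 123.1])]
```

>>> servo_tool:
  translation:
    - [0,0,0]
    - [0,0,0]
    - [0,-0.1,0]
    - [0,-0.2,0]
    - [-0.1,-0.25,0.05]
    - [-0.18,-0.25,0.12]
    - [-0.18,-0.25,0.12]
    - [-0.18,-0.25,0.12]
    - [-0.18,-0.25,0.12]
  rotation:
    - [0,-0.2,0]
    - [0,-0.44,0]
    - [0.1,-0.44,0.1]
    - [0.13,-0.44,0.16]
    - [0.13,-0.44,0.16]
    - [0.13,-0.44,0.16]
    - [0.13,-0.44,0.16]
    - [0.13,-0.44,0.16]
    - [0.13,-0.44,0.16]
  hand: [1,1,1,1,1,1,1,1,1]

```text
t: 5.12
tcp_pos: [0.4667, 0.0753, 0.1195]
eef_rot: [[0.866, -0.016, 0.5], [-0.014, -1.0, -0.007], [0.5, -0.001, -0.866]]
contact_force: [0.6, 0.5, -0.9]
width: 0.0005
grasp_force: 0.0
```

Run:
```python
from h import *
s=state();print(s["t"],np.round(s["joint_pos"],1),box(s),(RB.T@s["eef_rot"]).round(3).tolist(),s["contact_force"])
for a in (60,): print(plan([0],[a],[-35],s["tcp_pos"],s["eef_rot"],10))
```

```text
5.1167 [  1.8  -1.7 130.1  -3.5  21.7  95.7] [-93.3440101   0.6237562 119.4783416] [[0.866, 0.001, 0.5], [0.001, -1.0, 0.002], [0.5, -0.001, -0.866]] [ 0.63215755  0.53841911 -0.88972585]
[([0.04, 0.01, 0.01], [-0.0, 0.0, 0.0], [-89.1, 120.3])]
```

Run:
```python
from h import *
s=state()
print(plan([0,0],[56,56],[-10,11],s["tcp_pos"],s["eef_rot"],5))
```

```text
[([0.08, 0.01, 0.27], [-0.0, 0.13, 0.0], [-72.4, 100.0]), ([0.1, 0.01, 0.48], [-0.0, 0.13, 0.0], [-60.6, 82.6])]
```

>>> servo_tool:
  translation:
    - [0.03,0.01,0.08]
    - [0.06,0.01,0.18]
    - [0.08,0.01,0.27]
    - [0.09,0.01,0.35]
    - [0.1,0.01,0.42]
    - [0.1,0.01,0.48]
    - [0.1,0.01,0.48]
    - [0.1,0.01,0.48]
    - [0.1,0.01,0.48]
  rotation:
    - [0,0.07,0]
    - [0,0.13,0]
    - [0,0.13,0]
    - [0,0.13,0]
    - [0,0.13,0]
    - [0,0.13,0]
    - [0,0.13,0]
    - [0,0.13,0]
    - [0,0.13,0]
  hand: [1,1,1,1,1,1,1,1,1]

```text
t: 5.87
tcp_pos: [0.4986, 0.0745, 0.0825]
eef_rot: [[0.83, -0.016, 0.557], [-0.015, -1.0, -0.007], [0.557, -0.003, -0.83]]
contact_force: [-0.3, 0.4, 0.2]
width: 0.0002
grasp_force: 0.0
```

Run:
```python
from h import *
s=state();print(s["t"],np.round(s["joint_pos"],1),box(s),(RB.T@s["eef_rot"]).round(3).tolist(),s["contact_force"])
cv2.imwrite("pics/w3.png",cv2.resize(read_camera("wrist")[130:330,200:440,::-1],None,fx=3,fy=3))
s=state()
th=[0,4,8,12,16,20,24,28,32,36,40,44]
for o in plan(th,[56]*12,[11]*12,s["tcp_pos"],s["eef_rot"]): print(o)
```

```text
5.8667 [  1.5   4.8 134.2  -9.9   7.2 101.9] [-61.38002987   0.37959184  82.51903287] [[0.83, 0.002, 0.557], [-0.0, -1.0, 0.003], [0.557, -0.003, -0.83]] [-0.26250023  0.43080232  0.20239943]
([0.06, 0.0, 0.0], [-0.01, 0.0, -0.0], [-56.5, 85.4])
([0.11, 0.0, -0.04], [-0.01, 0.0, -0.0], [-54.1, 91.9])
([0.17, 0.0, -0.07], [-0.01, 0.0, -0.0], [-51.3, 98.2])
([0.23, 0.0, -0.1], [-0.01, 0.0, -0.0], [-48.0, 104.3])
([0.29, 0.0, -0.13], [-0.01, 0.0, -0.0], [-44.3, 110.1])
([0.36, 0.0, -0.16], [-0.01, 0.0, -0.0], [-40.2, 115.7])
([0.43, 0.0, -0.18], [-0.01, 0.0, -0.0], [-35.7, 121.0])
([0.49, 0.0, -0.19], [-0.01, 0.0, -0.0], [-30.9, 125.9])
([0.56, 0.0, -0.2], [-0.01, 0.0, -0.0], [-25.8, 130.5])
([0.63, 0.0, -0.2], [-0.01, 0.0, -0.0], [-20.3, 134.7])
([0.7, 0.0, -0.2], [-0.01, 0.0, -0.0], [-14.6, 138.6])
([0.77, 0.0, -0.2], [-0.01, 0.0, -0.0], [-8.6, 142.0])
```

View pics/w3.png

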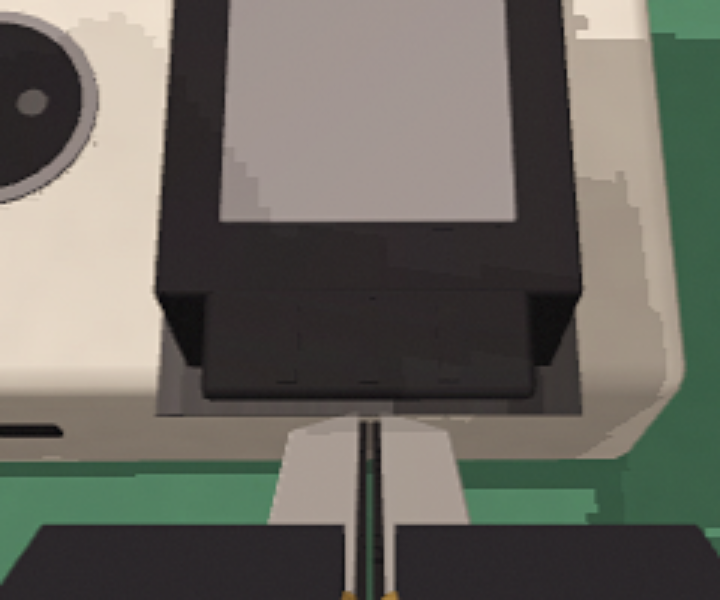

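The lip's edge is at row 398 of the crop and the tips at row 415, as expected for a finger just under and inserted beneath the lip. Now I lift along the arc.

>>> servo_tool:
  translation:
    - [0.04,0,0]
    - [0.08,0,-0.02]
    - [0.12,0,-0.04]
    - [0.17,0,-0.07]
    - [0.23,0,-0.1]
    - [0.29,0,-0.13]
    - [0.36,0,-0.16]
    - [0.43,0,-0.18]
    - [0.49,0,-0.19]
    - [0.56,0,-0.2]
    - [0.56,0,-0.2]
  rotation:
    - [0,0,0]
    - [0,0,0]
    - [0,0,0]
    - [0,0,0]
    - [0,0,0]
    - [0,0,0]
    - [0,0,0]
    - [0,0,0]
    - [0,0,0]
    - [0,0,0]
    - [0,0,0]
  hand: [1,1,1,1,1,1,1,1,1,1,1]

```text
t: 6.83
tcp_pos: [0.5363, 0.0738, 0.1321]
eef_rot: [[0.828, -0.016, 0.56], [-0.015, -1.0, -0.006], [0.56, -0.003, -0.828]]
contact_force: [-0.0, -0.5, 0.4]
width: 0.0002
grasp_force: 0.1
```

Run:
```python
from h import *
s=state();print(s["t"],np.round(s["joint_pos"],1),box(s),(RB.T@s["eef_rot"]).round(3).tolist(),s["contact_force"])
cv2.imwrite("pics/w4.png",read_camera("scene")[:,:,::-1][170:330,210:410].repeat(3,0).repeat(3,1))
s=state()
th=[36,40,44,48,52,56,60,64,68,72,76,79]
for o in plan(th,[56,57,58,59,60,61,62,63,64,65,66,67],[11,11,11,11,10,10,9,9,8,8,8,8],s["tcp_pos"],s["eef_rot"]): print(o)
```

```text
6.8333 [  1.2   2.6 126.1  -3.6  17.3  95.3] [-23.71733274   0.34519125 132.0733095 ] [[0.828, 0.002, 0.56], [-0.0, -1.0, 0.003], [0.56, -0.003, -0.828]] [-0.01778504 -0.47709745  0.37114644]
([0.06, 0.0, -0.0], [-0.01, 0.0, -0.0], [-20.3, 134.7])
([0.13, 0.0, -0.01], [-0.01, -0.03, -0.0], [-14.8, 138.6])
([0.19, 0.0, -0.0], [-0.01, -0.06, -0.0], [-9.0, 142.0])
([0.26, 0.0, 0.01], [-0.01, -0.1, -0.0], [-3.1, 145.0])
([0.33, 0.0, 0.01], [-0.01, -0.13, -0.0], [2.6, 148.5])
([0.39, 0.0, 0.03], [-0.01, -0.16, -0.0], [9.0, 150.6])
([0.45, 0.0, 0.04], [-0.01, -0.2, -0.0], [15.0, 153.2])
([0.51, 0.0, 0.07], [-0.01, -0.23, -0.0], [21.5, 154.4])
([0.57, 0.0, 0.09], [-0.01, -0.26, -0.0], [27.3, 155.8])
([0.62, 0.0, 0.12], [-0.01, -0.3, -0.0], [33.7, 156.0])
([0.68, 0.0, 0.16], [-0.01, -0.33, -0.0], [40.0, 155.7])
([0.71, 0.0, 0.19], [-0.01, -0.36, -0.0], [44.7, 155.2])
```

View pics/w4.png

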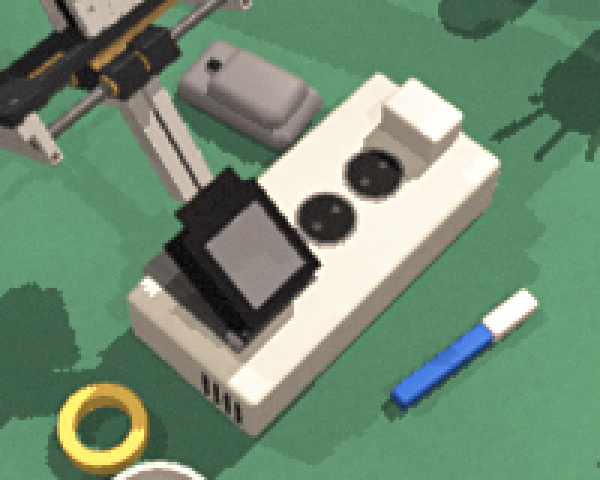

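The scene crop shows the guard lifted part way (crop 245,260) with the fingertips under its lip (195,195). The box hasn't moved. I'll carry on past the balance.

>>> servo_tool:
  translation:
    - [0.06,0,0]
    - [0.13,0,-0.01]
    - [0.19,0,0]
    - [0.26,0,0.01]
    - [0.33,0,0.01]
    - [0.39,0,0.03]
    - [0.45,0,0.04]
    - [0.51,0,0.07]
    - [0.57,0,0.09]
    - [0.62,0,0.12]
    - [0.68,0,0.16]
    - [0.71,0,0.19]
  rotation:
    - [0,0,0]
    - [0,-0.03,0]
    - [0,-0.06,0]
    - [0,-0.1,0]
    - [0,-0.13,0]
    - [0,-0.16,0]
    - [0,-0.2,0]
    - [0,-0.23,0]
    - [0,-0.26,0]
    - [0,-0.3,0]
    - [0,-0.33,0]
    - [0,-0.36,0]
  hand: [1,1,1,1,1,1,1,1,1,1,1,1]

```text
t: 7.88
tcp_pos: [0.6044, 0.0726, 0.154]
eef_rot: [[0.92, -0.016, 0.391], [-0.016, -1.0, -0.004], [0.391, -0.003, -0.92]]
contact_force: [0.7, -0.4, -0.7]
width: 0.0005
grasp_force: 0.0
```

Run:
```python
from h import *
import time
s=state();print(s["t"],np.round(s["joint_pos"],1),box(s),(RB.T@s["eef_rot"]).round(3).tolist(),s["contact_force"])
for k in range(6): im=read_camera("scene")
cv2.imwrite("pics/w5.png",im[:,:,::-1][150:310,210:410].repeat(3,0).repeat(3,1))
s=state();print(box(s))
```

```text
7.8833 [  0.6   9.5 107.4  -0.7  40.1  91.9] [ 44.43081331   0.35744272 153.99045417] [[0.92, 0.002, 0.391], [0.0, -1.0, 0.003], [0.391, -0.003, -0.92]] [ 0.71837715 -0.3957557  -0.71249371]
[ 42.50017596   0.37012265 153.37810986]
```

View pics/w5.png

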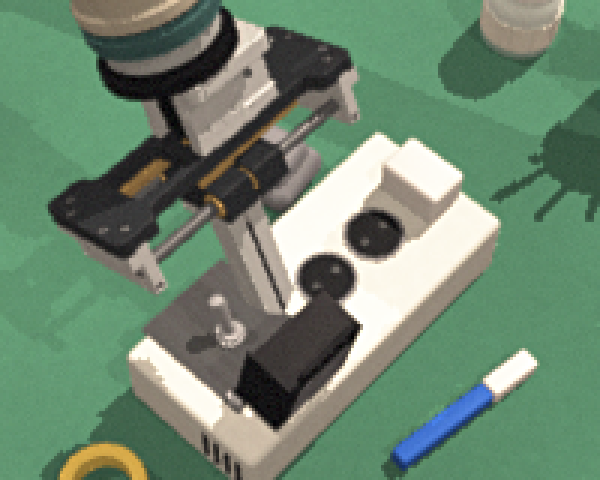

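The guard lies fully back and the toggle stands free, leaning to the front, at crop (225,310). Next I retract and drop in front of the toggle.

>>> servo_tool:
  translation:
    - [-0.2,0,-0.09]
    - [-0.45,0,-0.19]
    - [-0.7,0,-0.3]
    - [-0.83,0,-0.35]
    - [-0.83,0,-0.35]
    - [-0.83,0,-0.35]
  rotation:
    - [0,0,0]
    - [0,0,0]
    - [0,0,0]
    - [0,0,0]
    - [0,0,0]
    - [0,0,0]
  hand: [1,1,1,1,1,1]

```text
t: 8.68
tcp_pos: [0.5138, 0.0741, 0.1545]
eef_rot: [[0.919, -0.016, 0.394], [-0.015, -1.0, -0.004], [0.394, -0.003, -0.919]]
contact_force: [0.3, 0.2, 0.2]
width: 0.0007
grasp_force: 0.0
```

>>> servo_tool:
  translation:
    - [-0.09,0,0.21]
    - [-0.18,0,0.42]
    - [-0.27,0,0.64]
    - [-0.27,0,0.64]
    - [-0.27,0,0.64]
    - [-0.27,0,0.64]
  rotation:
    - [0,0,0]
    - [0,0,0]
    - [0,0,0]
    - [0,0,0]
    - [0,0,0]
    - [0,0,0]
  hand: [1,1,1,1,1,1]

```text
t: 9.18
tcp_pos: [0.5158, 0.0742, 0.0854]
eef_rot: [[0.919, -0.016, 0.394], [-0.016, -1.0, -0.004], [0.394, -0.003, -0.919]]
contact_force: [-0.1, 0.4, -0.0]
width: 0.0005
grasp_force: 0.0
```

Run:
```python
from h import *
s=state();print(s["t"],np.round(s["joint_pos"],1),box(s),(RB.T@s["eef_rot"]).round(3).tolist(),s["contact_force"])
```

```text
9.1833 [  1.    7.3 122.8  -1.3  26.8  93. ] [-44.20857579   0.44031513  85.37918706] [[0.919, 0.002, 0.394], [0.0, -1.0, 0.003], [0.394, -0.003, -0.919]] [-0.08817227  0.41635535 -0.01781196]
```

>>> servo_tool:
  translation:
    - [0.06,0,0.03]
    - [0.12,0,0.05]
    - [0.18,0,0.08]
    - [0.21,0,0.09]
    - [0.24,0,0.1]
    - [0.27,0,0.12]
    - [0.3,0,0.13]
    - [0.33,0,0.14]
    - [0.36,0,0.16]
    - [0.36,0,0.16]
    - [0.36,0,0.16]
  rotation:
    - [0,0,0]
    - [0,0,0]
    - [0,0,0]
    - [0,0,0]
    - [0,0,0]
    - [0,0,0]
    - [0,0,0]
    - [0,0,0]
    - [0,0,0]
    - [0,0,0]
    - [0,0,0]
  hand: [1,1,1,1,1,1,1,1,1,1,1]

```text
t: 10.1
tcp_pos: [0.5533, 0.0736, 0.0836]
eef_rot: [[0.92, -0.016, 0.392], [-0.016, -1.0, -0.004], [0.392, -0.003, -0.92]]
contact_force: [0.1, -0.4, -0.6]
width: 0.0006
grasp_force: 0.0
```

>>> servo_tool:
  translation:
    - [-0.1,0,-0.04]
    - [-0.25,0,-0.1]
    - [-0.36,0,-0.16]
    - [-0.36,0,-0.16]
    - [-0.36,0,-0.16]
  rotation:
    - [0,0,0]
    - [0,0,0]
    - [0,0,0]
    - [0,0,0]
    - [0,0,0]
  hand: [1,1,1,1,1]

```text
t: 10.52
tcp_pos: [0.5128, 0.0743, 0.0845]
eef_rot: [[0.92, -0.016, 0.392], [-0.015, -1.0, -0.004], [0.392, -0.003, -0.92]]
contact_force: [0.5, -0.1, -0.5]
width: 0.0004
grasp_force: 0.0
```

Run:
```python
from h import *
s=state();print(s["t"],box(s),s["contact_force"])
cv2.imwrite("pics/w6.png",cv2.resize(read_camera("scene")[150:330,220:380,::-1],None,fx=3,fy=3))
```

```text
10.5167 [-47.17373133   0.47584322  84.51847328] [ 0.51331053 -0.09832651 -0.46558263]
```

View pics/w6.png

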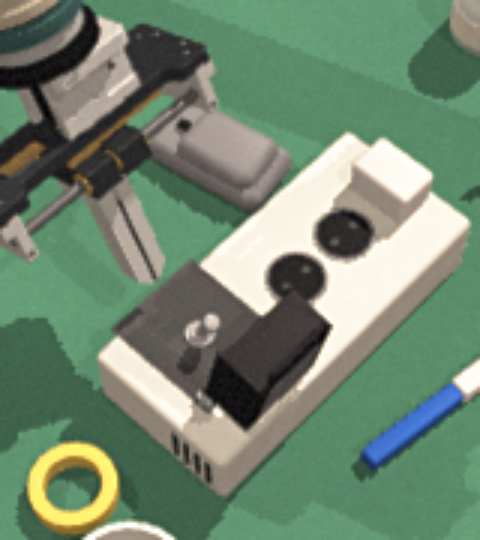

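The toggle now leans back towards the hinge (tip at crop (210,322), foot at (200,332)), so it is on. The guard is still open. I'll go up, over and behind.

>>> servo_tool:
  translation:
    - [0.13,0,-0.31]
    - [0.26,0,-0.62]
    - [0.39,0,-0.92]
    - [0.39,0,-0.92]
    - [0.39,0,-0.92]
  rotation:
    - [0,0,0]
    - [0,0,0]
    - [0,0,0]
    - [0,0,0]
    - [0,0,0]
  hand: [1,1,1,1,1]

```text
t: 10.98
tcp_pos: [0.516, 0.074, 0.1872]
eef_rot: [[0.918, -0.016, 0.397], [-0.016, -1.0, -0.004], [0.397, -0.003, -0.918]]
contact_force: [-0.7, -0.0, -0.6]
width: 0.0001
grasp_force: 0.0
```

>>> servo_tool:
  translation:
    - [0.04,0,-0.09]
    - [0.08,0,-0.18]
    - [0.08,0,-0.18]
    - [0.08,0,-0.18]
    - [0.08,0,-0.18]
    - [0.08,0,-0.18]
    - [0.08,0,-0.18]
  rotation:
    - [0,-0.2,0]
    - [0,-0.4,0]
    - [0,-0.6,0]
    - [0,-0.77,0]
    - [0,-0.77,0]
    - [0,-0.77,0]
    - [0,-0.77,0]
  hand: [1,1,1,1,1,1,1]

```text
t: 11.57
tcp_pos: [0.5123, 0.0739, 0.2021]
eef_rot: [[1.0, -0.016, -0.003], [-0.016, -1.0, 0.003], [-0.003, -0.003, -1.0]]
contact_force: [-0.0, -0.1, 0.3]
width: 0.0007
grasp_force: 0.0
```

>>> servo_tool:
  translation:
    - [0.33,0,0]
    - [0.67,0,0]
    - [1,0,0]
    - [1,0,0]
  rotation:
    - [0,0,0]
    - [0,0,0]
    - [0,0,0]
    - [0,0,0]
  hand: [1,1,1,1]

```text
t: 11.9
tcp_pos: [0.6178, 0.072, 0.2028]
eef_rot: [[1.0, -0.016, 0.004], [-0.016, -1.0, 0.003], [0.004, -0.003, -1.0]]
contact_force: [2.0, 0.0, 0.5]
width: 0.0005
grasp_force: 0.0
```

>>> servo_tool:
  translation:
    - [0.22,0,0]
    - [0.45,0,0]
    - [0.67,0,0]
    - [0.67,0,0]
    - [0.67,0,0]
    - [0.67,0,0]
  rotation:
    - [0,0,0]
    - [0,0,0]
    - [0,0,0]
    - [0,0,0]
    - [0,0,0]
    - [0,0,0]
  hand: [1,1,1,1,1,1]

```text
t: 12.4
tcp_pos: [0.6785, 0.0714, 0.2037]
eef_rot: [[1.0, -0.016, -0.003], [-0.016, -1.0, 0.003], [-0.003, -0.003, -1.0]]
contact_force: [-0.5, -0.4, 0.3]
width: 0.0003
grasp_force: 0.0
```

Run:
```python
from h import *
s=state();print(s["t"],np.round(s["joint_pos"],1),box(s),(RB.T@s["eef_rot"]).round(3).tolist(),s["contact_force"])
```

```text
12.4 [ 0.1 25.3 71.8  0.2 83.  91. ] [118.50674564   0.51782532 203.67387695] [[1.0, 0.002, -0.003], [0.002, -1.0, 0.003], [-0.003, -0.003, -1.0]] [-0.47159034 -0.37496442  0.3298649 ]
```

>>> servo_tool:
  translation:
    - [0,0,0.22]
    - [0,0,0.44]
    - [0,0,0.66]
    - [0,0,0.66]
    - [0,0,0.66]
    - [0,0,0.66]
  rotation:
    - [0,0,0]
    - [0,0,0]
    - [0,0,0]
    - [0,0,0]
    - [0,0,0]
    - [0,0,0]
  hand: [1,1,1,1,1,1]

```text
t: 12.9
tcp_pos: [0.6807, 0.0715, 0.1394]
eef_rot: [[1.0, -0.016, 0.001], [-0.016, -1.0, 0.003], [0.001, -0.003, -1.0]]
contact_force: [1.1, -0.4, 0.9]
width: 0.0006
grasp_force: 0.0
```

>>> servo_tool:
  translation:
    - [-0.08,0,0]
    - [-0.14,0,0]
    - [-0.19,0,0]
    - [-0.24,0,0]
    - [-0.29,0,0]
    - [-0.34,0,0]
    - [-0.39,0,0]
    - [-0.44,0,0]
    - [-0.49,0,0]
    - [-0.54,0,0]
    - [-0.59,0,0]
    - [-0.64,0,0]
  rotation:
    - [0,0,0]
    - [0,0,0]
    - [0,0,0]
    - [0,0,0]
    - [0,0,0]
    - [0,0,0]
    - [0,0,0]
    - [0,0,0]
    - [0,0,0]
    - [0,0,0]
    - [0,0,0]
    - [0,0,0]
  hand: [1,1,1,1,1,1,1,1,1,1,1,1]

```text
t: 13.9
tcp_pos: [0.6161, 0.0724, 0.1376]
eef_rot: [[1.0, -0.016, -0.001], [-0.016, -1.0, 0.003], [-0.001, -0.003, -1.0]]
contact_force: [0.4, 1.2, 0.6]
width: 0.0006
grasp_force: 0.1
```

>>> servo_tool:
  translation:
    - [-0.05,0,0]
    - [-0.1,0,0]
    - [-0.15,0,0]
    - [-0.17,0,0]
    - [-0.17,0,0]
    - [-0.17,0,0]
    - [-0.17,0,0]
    - [-0.17,0,0]
    - [-0.17,0,0]
  rotation:
    - [0,0,0]
    - [0,0,0]
    - [0,0,0]
    - [0,0,0]
    - [0,0,0]
    - [0,0,0]
    - [0,0,0]
    - [0,0,0]
    - [0,0,0]
  hand: [1,1,1,1,1,1,1,1,1]

```text
t: 14.65
tcp_pos: [0.6, 0.0727, 0.1377]
eef_rot: [[1.0, -0.016, -0.001], [-0.016, -1.0, 0.003], [-0.001, -0.003, -1.0]]
contact_force: [0.2, -1.0, 0.0]
width: 0.0002
grasp_force: 0.0
```

Run:
```python
from h import *
s=state();print(s["t"],box(s),s["contact_force"])
im=read_camera("top");a=cv2.imread("pics/top.png")[:,:,::-1]
cv2.imwrite("pics/top2.png",im[:,:,::-1])
i=camera_info("top");P=np.linalg.inv(i["pose"])
# guard-open vs shut check: pixel values along box x at z=103 (shut top pad is grey; open -> white case/grey plate), side strip y=+28
for nm,I in(("start",a),("now",im)):
    o=[]
    for y in(28,-28):
        for x in(-54,-36,-20,0,20,32,50):
            c=P@np.r_[B((x,y if x>-50 else y*.75,103)),1];u=i["mtx"]@c[:3];u=(u/u[2]).round().astype(int);o.append(I[u[1],u[0]].tolist())
    print(nm,o)
```

```text
14.65 [ 39.98797289   0.36088588 137.68015699] [ 0.22784236 -0.97973942  0.04636742]
start [[47, 59, 51], [51, 48, 50], [47, 47, 48], [47, 45, 48], [48, 47, 48], [48, 46, 47], [227, 218, 200], [42, 54, 47], [43, 42, 42], [42, 43, 45], [44, 41, 44], [44, 43, 43], [43, 41, 42], [226, 216, 198]]
now [[165, 150, 125], [197, 179, 148], [195, 176, 146], [192, 174, 145], [188, 170, 141], [188, 170, 141], [184, 165, 139], [47, 61, 53], [43, 41, 42], [46, 45, 46], [45, 44, 46], [35, 36, 38], [37, 38, 40], [85, 79, 66]]
```

>>> servo_tool:
  translation:
    - [0,0,-0.3]
    - [0,0,-0.6]
    - [0,0,-0.9]
    - [0,0,-0.9]
  rotation:
    - [0,0,0]
    - [0,0,0]
    - [0,0,0]
    - [0,0,0]
  hand: [1,1,1,1]

```text
t: 15.03
tcp_pos: [0.6035, 0.0725, 0.2343]
eef_rot: [[1.0, -0.016, 0.011], [-0.016, -1.0, 0.003], [0.011, -0.003, -1.0]]
contact_force: [0.4, -0.4, 0.3]
width: 0.0008
grasp_force: 0.0
```

>>> servo_tool:
  translation:
    - [-0.33,0.33,0]
    - [-0.67,0.67,0]
    - [-1,1,0]
    - [-1,1,0]
  rotation:
    - [0,0,0]
    - [0,0,0]
    - [0,0,0]
    - [0,0,0]
  hand: [1,1,1,1]

```text
t: 15.37
tcp_pos: [0.4941, -0.0282, 0.227]
eef_rot: [[1.0, -0.017, -0.004], [-0.017, -1.0, 0.001], [-0.004, -0.001, -1.0]]
contact_force: [1.0, 1.2, -1.0]
width: 0.0007
grasp_force: 0.0
```

>>> servo_tool:
  translation:
    - [-0.33,0.33,0]
    - [-0.67,0.67,0]
    - [-1,1,0]
    - [-1,1,0]
    - [-1,1,0]
    - [-1,1,0]
  rotation:
    - [0,0,0]
    - [0,0,0]
    - [0,0,0]
    - [0,0,0]
    - [0,0,0]
    - [0,0,0]
  hand: [1,1,1,1,1,1]

```text
t: 15.87
tcp_pos: [0.3965, -0.1246, 0.2273]
eef_rot: [[1.0, -0.018, -0.0], [-0.018, -1.0, 0.003], [-0.0, -0.003, -1.0]]
contact_force: [-0.3, 0.4, 0.1]
width: 0.0008
grasp_force: 0.0
```

Run:
```python
from h import *
s=state();print(s["t"],s["tcp_pos"],s["contact_force"])
im=read_camera("top")[:,:,::-1];a=cv2.imread("pics/top.png")
d=np.abs(im.astype(int)-a).max(2)
print("case+guard region diff>40:",(d[185:258,250:390]>40).sum(),"guard:",(d[203:258,333:378]>40).sum())
ys,xs=np.where(d[185:258,250:390]>40);print(xs.min()+250 if len(xs) else 0,xs.max()+250 if len(xs) else 0,ys.min()+185 if len(ys) else 0,ys.max()+185 if len(ys) else 0)
print((cv2.cvtColor(im[200:260,330:380].copy(),6)<70).sum(),(cv2.cvtColor(a[200:260,330:380],6)<70).sum())
```

```text
15.8667 [ 0.39650251 -0.12464264  0.22733546] [-0.319759    0.44893778  0.06010094]
case+guard region diff>40: 0 guard: 0
0 0 0 0
1021 1031
```

The top view matches the starting picture in the box and guard area: the guard is shut and the box hasn't moved. I'm handing in.

```bash
python3 -c "
from cell import *
print(close_job())"
```

```text
the job is handed in; nothing more can be done
None
```

The job is handed in, with no verdict returned: the guard was lifted until it stayed open, the toggle was flipped on, and the guard was tipped forward and is shut again. The final top view shows the box unmoved, but I did not watch the drop itself and the toggle is now hidden under the guard.

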